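# Find the wobbly post of the cup-drying rack and take it out for repair

## Robot

A 6-joint arm with a two-finger parallel gripper is mounted at the origin on a cart in front of the work surface, level with it; the furniture and walls round the work are solid. World frame = base frame: x ahead of the robot, y to its left, z up, the work surface at z = 0. Lengths are in m, angles in rad, forces in N, time in s.
With the tool pointing down it reaches from about 0.3 to 0.825 m from the base axis. Payload 5.4 kg.
Tool frame: the origin (TCP) lies midway between the tips of the shut fingers; the grasp point (between the pads) lies 19 mm behind it; z points along the fingers, y is the line along which they close (so a half turn about z gives the same grasp; the last joint's range is limited). The gripper opens to 92 mm and grips with 3 to 60 N. Pads are 20 mm wide; open, the fingers measure 128 mm over their backs; the gripper's body (75 mm by 189 mm) begins 69 mm behind the grasp point.
Start: joints at [-1.311, 0.158, 1.597, -0, 1.386, -0.21], TCP at [0.26, -0.513, 0.215] pointing down, gripper open.
Joint ranges: [-2.91, 2.91], [-0.94, 2.29], [0.18, 2.7], [-1.29, 4.43], [0.17, 2.64], [-3, 3]. Speed limits (rad/s): [2.57, 2.57, 3.14, 3.14, 3.14, 3.14].

## Interface

Orientations are given as [roll, pitch, yaw] about the fixed x, y, z axes, in that order (R = Rz(yaw) Ry(pitch) Rx(roll)).
In Python, from rig import sensors, optics, ticket gives the robot as it stands.
- The arm moves only by the tool jog_arm, never from a script. Its argument "targets" is a list of rows, each an object of numbers: "ax", "ay", "az": the turn, a rotation vector about the tool's x, y, z normalised to -1 to 1, where 1 is pi rad; "dx", "dy", "dz": the shift along the tool's x, y, z normalised to -1 to 1, where 1 is 1 m; "jaw": the gripper's target within -1 to 1 (fully open at 1, half-way at 0, shut at -1). In form: [{"ax": .., "ay": .., "az": .., "dx": .., "dy": .., "dz": .., "jaw": ..}, ...]. A call has exactly 5 rows; each row is the pose to reach, as a shift and turn from the pose commanded when the call began, along the tool's axes at that moment, turning the shorter way round; what a row does not reach only later rows make up. A row lasts 1/8 s, in which the tool goes at most 62.5 mm and 10.7 degrees, less where a joint would pass 70% of its speed; a pose out of reach is approached as far as the arm can. A call with a number of a shift or a turn outside -1 to 1 is refused whole. A call with a gripper value outside its range is refused whole. The fingers move at their own pace and stop on an object; "newtons" is the grip in N (left out, the last holds). Time passes only in rows, so rows that repeat a pose let the fingers close, or fill a call up. It gives the time, the measured TCP pose, the force, the opening and the grip force at its end, in the units of the state.
- sensors.observe(): the state, without advancing time (a new reading comes with each control period).
- optics.camera(name): name is "scene" or "side" or "wrist"; returns the picture (400x640x3 uint8, blue, green, red); there is no depth.
- optics.calibration(name): a dict with "fx", "fy", "cx", "cy" (pixels), "extrinsics" (4x4, takes a point from camera to world coordinates). Camera axes: x right, y down, z forward; pixel columns grow to the right and rows downward; lengths in m; the calibration is good to about 2 mm. The wrist camera is an equidistant fisheye: a pixel r from the principal point sees the ray r / f radians off the axis. A picture is of the moment at which its call begins: read the wrist's pose just before it. calibration takes no time and is no camera call; for the wrist camera it gives the pose at the moment of the call.
- ticket.job_done(): hands the job in; it is judged then, once.
The state is a dict: "time": time; "joints": joint angles; "dq": joint speeds; "joint_efforts": joint torques, N m; "position": TCP position; "eef_rot": TCP orientation; "ft_force": force on the tool from outside, world axes, zero at the start; "wrist_torque": the same for the moment, N m; "width": finger opening in m; "gripper_force": force on a finger pad.
Only numpy, scipy, OpenCV 4.12 (cv2) and the standard library are available. Lean on these libraries where they do the work, as an engineer would, in place of code of your own. Each camera call takes 0.05 s, during which the arm holds its last target. There are 200 camera calls.

## Task

One of the two knobbed posts of the wooden cup-drying rack has worked loose in its socket; the other is firm. Wiggle them by the knob along the rack to feel which one has play, rocking the loose one clearly over to your left and then clearly over to your right while it still stands in its socket. Then pull the loose post out and put it into the stoneware bowl, leaving the bowl standing upright.

Things in the scene. Friction and masses are not known exactly. Their poses are not given: they have to be found in the camera images.
- knob_1 (a point): Centre of the 34 mm wooden ball knob on one of the rack's two upright posts, 127 mm above the counter. Post: 16 mm round dowel, 60 g, its foot 105 mm below the knob's centre and 28 mm deep in a 50 x 50 mm socket block (top 50 mm above the counter). knob_1 and knob_2 look alike; either may stand in the left or right place, and one of the two posts is loose.
- knob_2 (a point): Centre of the other post's knob; same sizes. Pinch a knob across the rack, so that it can turn between the fingers (pinched along the rack it drags and feels stiff). So held, the loose post's knob rocks 18 mm either way along the rack with under 4 N, and counts as rocked 8 mm out; it may stay leaning, and lifts straight out. The firm knob gives 2.5 mm for 10 N, 4 mm at most, and stays in.
- rack: Wooden rack plank, 90 x 290 x 12 mm, fixed to the counter. Origin at the centre of its underside; y runs along its length to the robot's left, x across it away from the robot, z up. The socket blocks stand on it, centred at y = +85 mm and y = -85 mm.
- bowl: Open off-white stoneware bowl, 203 mm across at the rim, 118 mm high, standing loose and empty on the counter. Origin at the centre of its underside, z up. Inner floor 12 mm above the counter, about 70 mm across, sides flaring to the rim.
Things that resemble listed ones, but are neither listed nor needed, are in the scene too. Leave any pink look-alike of the part that bears knob_1 alone.

How it is judged:
On the way, in this order (a step that is already met when the one before it is completed fails the run):
1. the loose post, still in its socket, is rocked to the left: its knob 8 mm or more along the rack from its upright place (((height (world z) of knob_1 below 0.138 m and (y of knob_1 in the frame of rack between 0.093 and 0.125 m or y of knob_1 in the frame of rack between -0.077 and -0.045 m)) or (height (world z) of knob_2 below 0.138 m and (y of knob_2 in the frame of rack between 0.093 and 0.125 m or y of knob_2 in the frame of rack between -0.077 and -0.045 m)))), for 0.1 s.
2. then, still in its socket, it is rocked to the right: its knob 8 mm or more the other way (((height (world z) of knob_1 below 0.138 m and (y of knob_1 in the frame of rack between -0.125 and -0.093 m or y of knob_1 in the frame of rack between 0.045 and 0.077 m)) or (height (world z) of knob_2 below 0.138 m and (y of knob_2 in the frame of rack between -0.125 and -0.093 m or y of knob_2 in the frame of rack between 0.045 and 0.077 m)))), for 0.1 s.
At the end, for the whole second after the job is handed in: The loose post rests in the bowl (its knob within 110 mm of the bowl's centre line and less than 160 mm above the counter), and the bowl stands on the counter, tilted less than 0.2 rad (((horizontal distance between knob_1 and bowl below 0.11 m and height (world z) of knob_1 below 0.16 m) or (horizontal distance between knob_2 and bowl below 0.11 m and height (world z) of knob_2 below 0.16 m)) and angle between bowl's own z axis and vertical below 0.2 rad and height (world z) of bowl between -0.02 and 0.02 m); the robot touches nothing.
It also fails if it takes over 58 s, if anything falls off the work surface, if the arm or the gripper's body presses on something with over 40 N, if the wrist force passes 120 N, or if a joint passes its speed limit or range.

## Working session

There is one attempt and no reset: what is moved stays moved. The work goes in short steps, Python scripts to look and compute and a tool call to move; the robot and the scene stay as the last step left them, time stands still between calls to the robot, and variables do not carry over. Pictures are saved under pics/ and viewed, at most 10 in all, crops included, and the job is handed in when it is done.

Besides the shell and the picture viewer there is one more tool, called as name(argument=value, ...) on one line, values as JSON. jog_arm: Moves the arm, as the interface text tells. Its arguments: {"type":"object","properties":{"targets":{"type":"array"},"newtons":{"type":"number"}},"required":["targets"]}

```bash
mkdir -p pics; cat > h.py <<'E'
import numpy as np, cv2
from rig import sensors, optics, ticket
def ray(name,u,v):
    c=optics.calibration(name);T=np.array(c["extrinsics"])
    d=np.array([(u-c["cx"])/c["fx"],(v-c["cy"])/c["fy"],1.])
    return T[:3,3],T[:3,:3]@d
def onplane(name,u,v,z):
    o,d=ray(name,u,v);return o+d*(z-o[2])/d[2]
def tri(a,b):
    o1,d1=ray("scene",*a);o2,d2=ray("side",*b)
    d1/=np.linalg.norm(d1);d2/=np.linalg.norm(d2)
    s=np.linalg.lstsq(np.c_[d1,-d2],o2-o1,rcond=None)[0]
    p,q=o1+d1*s[0],o2+d2*s[1];return (p+q)/2,np.linalg.norm(p-q)
E
python3 - <<'E'
from h import *
for n in("scene","side"):
    cv2.imwrite(f"pics/{n}0.png",optics.camera(n))
    c=optics.calibration(n);print(n,c["fx"],np.round(c["extrinsics"],3).tolist())
s=sensors.observe();print(s["time"],s["position"],s["eef_rot"],s["width"])
E
```

```text
scene 436.350340211513 [[-0.74, -0.342, 0.579, -0.016], [-0.672, 0.376, -0.638, 0.595], [-0.0, -0.861, -0.508, 0.622], [0.0, 0.0, 0.0, 1.0]]
side 512.7889460452039 [[0.997, -0.051, 0.051, 0.495], [-0.07, -0.508, 0.858, -1.112], [-0.018, -0.86, -0.511, 0.706], [0.0, 0.0, 0.0, 1.0]]
0.1 [ 0.26015142 -0.51216741  0.21374678] [-3.13998785e+00 -3.51676419e-04  4.69790253e-01] 0.09211443361237623
```

View pics/scene0.png

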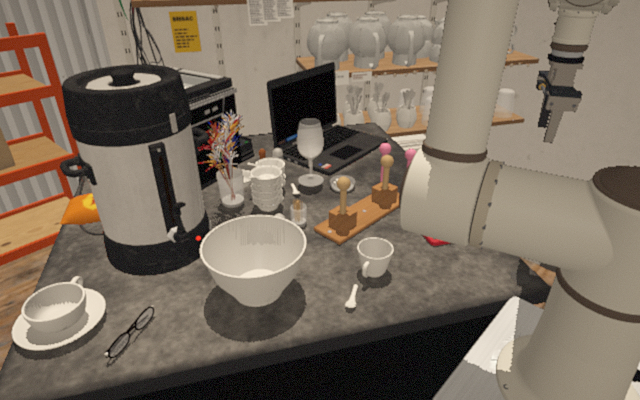

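View pics/side0.png

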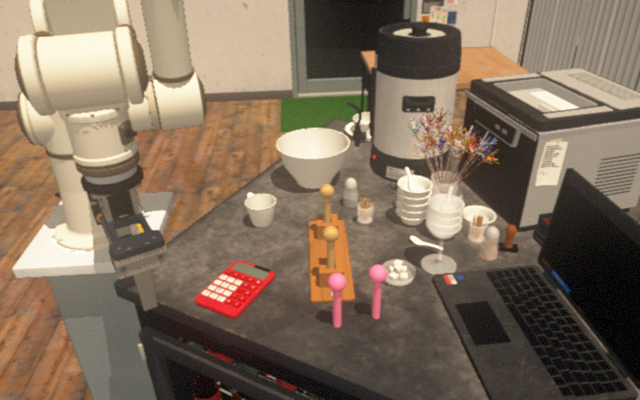

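Scene view: wooden knobs at about (343,184) for the left post and (387,162) for the right post. In the side view they are at (327,190) left and (331,233) right. The bowl is at (254,260) in scene and (314,155) in side.
Look-alikes: pink knobs at side (337,282) and (378,272), and the brown-topped and grey shakers at side (510,235), (350,185) and (489,240). I choose the two wooden knobs on the plank.

```bash
python3 - <<'E'
from h import *
P={}
crops=[]
for n,pts in(("scene",[(343,184),(387,162)]),("side",[(327,190),(331,233)])):
    im=cv2.imread(f"pics/{n}0.png");hsv=cv2.cvtColor(im,cv2.COLOR_BGR2HSV)
    m=cv2.inRange(hsv,(8,70,60),(25,255,255))
    m=cv2.morphologyEx(m,cv2.MORPH_OPEN,cv2.getStructuringElement(cv2.MORPH_ELLIPSE,(9,9)))
    for i,(u,v) in enumerate(pts):
        r=m[v-11:v+9,u-11:u+12];ys,xs=np.nonzero(r)
        P[n,i]=(xs.mean()+u-11,ys.mean()+v-11);print(n,i,np.round(P[n,i],1),len(xs),np.ptp(xs),np.ptp(ys))
    # bowl
    h=cv2.inRange(hsv,(0,0,110),(40,70,255))
    u,v=pts[0]; c=im[v-60:v+90,u-90:u+110].copy()
    for i in(0,1): cv2.circle(c,(round(P[n,i][0]-u+90),round(P[n,i][1]-v+60)),1,(0,255,0),-1)
    crops.append(cv2.resize(c,None,fx=2,fy=2))
cv2.imwrite("pics/crop.png",np.hstack(crops))
K=[]
for i in(0,1):
    p,e=tri(P["scene",i],P["side",i]);K.append(p);print("knob",p.round(4),"gap",round(e,4),[onplane(n,*P[n,i],.127).round(4) for n in("scene","side")])
d=K[0]-K[1];print("dist",np.linalg.norm(d),"yaw of rack y",np.arctan2(d[1],d[0]),"rack yaw",np.arctan2(-d[0],d[1]))
# bowl rim extremes
for n,a in(("scene",[(202,250),(306,243)]),("side",[(278,147),(350,147)])):
    print("rim",n,[onplane(n,*q,.118).round(3) for q in a])
print(tri((254,245),(314,147)))
E
```

```text
scene 0 [343.2 183.2] 156 13 15
scene 1 [386.7 160.7] 150 13 13
side 0 [326.3 190.7] 221 16 15
side 1 [331.  231.5] 460 22 19
knob [ 0.5623 -0.108   0.1287] gap 0.0012 [array([ 0.5635, -0.1101,  0.127 ]), array([ 0.563 , -0.1043,  0.127 ])]
knob [ 0.5576 -0.2759  0.1308] gap 0.0045 [array([ 0.5588, -0.2813,  0.127 ]), array([ 0.56  , -0.2682,  0.127 ])]
dist 0.16801784379961468 yaw of rack y 1.542620735515568 rack yaw -0.02817559127932849
rim scene [array([0.601, 0.26 , 0.118]), array([0.471, 0.112, 0.118])]
rim side [array([0.451, 0.163, 0.118]), array([0.646, 0.141, 0.118])]
(array([0.55052399, 0.17546746, 0.10779586]), np.float64(0.0020000509024649137))
```

View pics/crop.png

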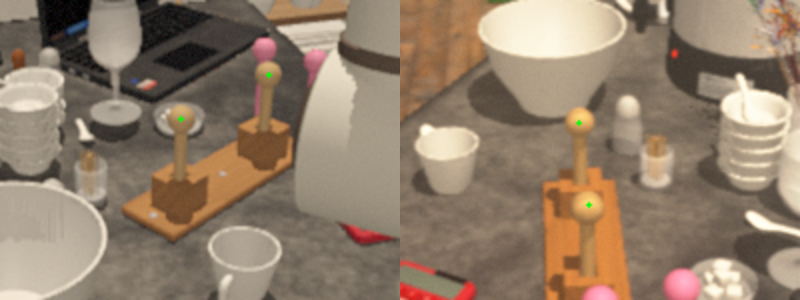

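Both crop marks sit on the knob centres, and the knobs are 168 mm apart and about 0.129 m high, as expected. Moving above the left knob.

jog_arm(targets=[{"dx": 0.453,"dy": -0.223,"dz": 0.014,"az": -0.342,"jaw": 0.4},{"dx": 0.453,"dy": -0.223,"dz": 0.014,"az": -0.342,"jaw": 0.4},{"dx": 0.453,"dy": -0.223,"dz": 0.014,"az": -0.342,"jaw": 0.4},{"dx": 0.453,"dy": -0.223,"dz": 0.014,"az": -0.342,"jaw": 0.4},{"dx": 0.453,"dy": -0.223,"dz": 0.014,"az": -0.342,"jaw": 0.4}], newtons=15)

```text
invalid input
```

```bash
cat >> h.py <<'E'
from scipy.spatial.transform import Rotation as Ro
def go(p,yaw=1.543):
    s=sensors.observe();R=Ro.from_euler("xyz",s["eef_rot"])
    d=R.inv().apply(np.array(p)-s["position"])
    a=(R.inv()*Ro.from_euler("xyz",[np.pi,0,yaw])).as_rotvec()/np.pi
    print("t",round(s["time"],2),"d",d.round(4),"a",a.round(4),"pos",np.round(s["position"],4),"rpy",np.round(s["eef_rot"],3),"F",np.round(s["ft_force"],1),"w",round(s["width"],4))
E
python3 -c "
from h import *
go([.563,-.108,.2])"
```

```text
t 0.1 d [ 0.453  -0.2233  0.0143] a [-0.0004 -0.0004 -0.3416] pos [ 0.2602 -0.5122  0.2137] rpy [-3.14 -0.    0.47] F [ 0.  -0.  -0.4] w 0.0921
```

jog_arm(targets=[{"ax": 0,"ay": 0,"az": -0.342,"dx": 0.453,"dy": -0.223,"dz": 0.014,"jaw": 0.4},{"ax": 0,"ay": 0,"az": -0.342,"dx": 0.453,"dy": -0.223,"dz": 0.014,"jaw": 0.4},{"ax": 0,"ay": 0,"az": -0.342,"dx": 0.453,"dy": -0.223,"dz": 0.014,"jaw": 0.4},{"ax": 0,"ay": 0,"az": -0.342,"dx": 0.453,"dy": -0.223,"dz": 0.014,"jaw": 0.4},{"ax": 0,"ay": 0,"az": -0.342,"dx": 0.453,"dy": -0.223,"dz": 0.014,"jaw": 0.4}], newtons=15)

```text
time: 0.72
position: [0.4485, -0.2609, 0.2056]
eef_rot: [-3.141, -0.0, 1.413]
ft_force: [0.4, -1.1, 0.0]
width: 0.0642
gripper_force: 0.0
```

```bash
python3 -c "
from h import *
go([.563,-.108,.2])"
```

```text
t 0.72 d [0.169  0.0891 0.0056] a [-0.     -0.     -0.0413] pos [ 0.4485 -0.2609  0.2056] rpy [-3.141 -0.     1.413] F [ 0.4 -1.1  0. ] w 0.0642
```

jog_arm(targets=[{"ax": 0,"ay": 0,"az": -0.041,"dx": 0.169,"dy": 0.089,"dz": 0.006,"jaw": 0.4},{"ax": 0,"ay": 0,"az": -0.041,"dx": 0.169,"dy": 0.089,"dz": 0.006,"jaw": 0.4},{"ax": 0,"ay": 0,"az": -0.041,"dx": 0.169,"dy": 0.089,"dz": 0.006,"jaw": 0.4},{"ax": 0,"ay": 0,"az": -0.041,"dx": 0.169,"dy": 0.089,"dz": 0.006,"jaw": 0.4},{"ax": 0,"ay": 0,"az": -0.041,"dx": 0.169,"dy": 0.089,"dz": 0.006,"jaw": 0.4}])

```text
time: 1.35
position: [0.5627, -0.1105, 0.1994]
eef_rot: [-3.14, 0.0, 1.537]
ft_force: [-0.2, 0.3, -0.7]
width: 0.0645
gripper_force: 0.0
```

```bash
python3 - <<'E'
from h import *
go([.563,-.108,.109])
c=optics.calibration("wrist");im=optics.camera("wrist");cv2.imwrite("pics/w1.png",im)
T=np.array(c["extrinsics"])
def proj(p):
    q=T[:3,:3].T@(np.array(p)-T[:3,3]);r=np.hypot(q[0],q[1]);th=np.arctan2(r,q[2])
    return c["cx"]+c["fx"]*th*q[0]/r, c["cy"]+c["fy"]*th*q[1]/r
for p in([.563,-.108,.127],[.558,-.276,.127],[.5505,.1755,.118]): print(np.round(proj(p),1))
E
```

```text
t 1.35 d [0.0025 0.0003 0.0904] a [-0.0004  0.     -0.0019] pos [ 0.5627 -0.1105  0.1994] rpy [-3.14   0.     1.537] F [-0.2  0.3 -0.7] w 0.0645
[324.6 207. ]
[325.1 361.5]
[300.6 -95.6]
```

View pics/w1.png

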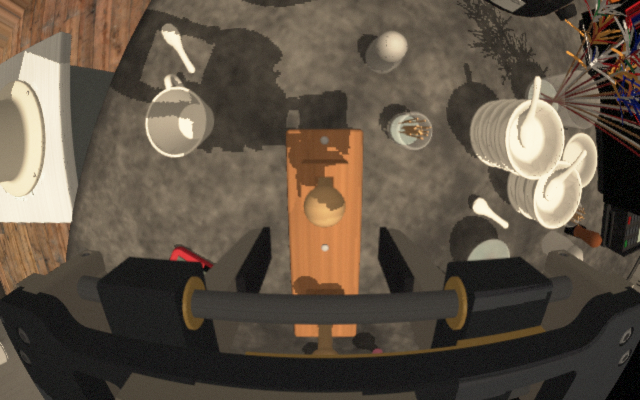

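Wrist view: the knob is at (324,203), between the open fingers at (260,260) and (390,260), and about 3 mm further left than predicted. The plank runs straight with the tool. Descending, then gripping.

jog_arm(targets=[{"ax": 0,"ay": 0,"az": -0.002,"dx": 0.005,"dy": 0,"dz": 0.04,"jaw": 0.4},{"ax": 0,"ay": 0,"az": -0.002,"dx": 0.005,"dy": 0,"dz": 0.07,"jaw": 0.4},{"ax": 0,"ay": 0,"az": -0.002,"dx": 0.005,"dy": 0,"dz": 0.09,"jaw": 0.4},{"ax": 0,"ay": 0,"az": -0.002,"dx": 0.005,"dy": 0,"dz": 0.09,"jaw": -0.3},{"ax": 0,"ay": 0,"az": -0.002,"dx": 0.005,"dy": 0,"dz": 0.09,"jaw": -0.8}], newtons=10)

```text
time: 2.02
position: [0.5635, -0.1067, 0.1111]
eef_rot: [3.14, 0.001, 1.541]
ft_force: [-0.2, 0.2, 0.3]
width: 0.0465
gripper_force: 0.0
```

jog_arm(targets=[{"ax": 0,"ay": 0,"az": 0,"dx": 0,"dy": 0,"dz": 0,"jaw": -0.8},{"ax": 0,"ay": 0,"az": 0,"dx": 0,"dy": 0,"dz": 0,"jaw": -0.8},{"ax": 0,"ay": 0,"az": 0,"dx": 0,"dy": 0,"dz": 0,"jaw": -0.8},{"ax": 0,"ay": 0,"az": 0,"dx": 0,"dy": 0,"dz": 0,"jaw": -0.8},{"ax": 0,"ay": 0,"az": 0,"dx": 0,"dy": 0,"dz": 0,"jaw": -0.8}])

```text
time: 2.65
position: [0.5627, -0.1061, 0.1112]
eef_rot: [-3.14, 0.001, 1.543]
ft_force: [-5.2, -0.6, 5.8]
width: 0.0329
gripper_force: 10.0
```

jog_arm(targets=[{"ax": 0,"ay": 0,"az": 0,"dx": 0.002,"dy": 0,"dz": 0,"jaw": -0.8},{"ax": 0,"ay": 0,"az": 0,"dx": 0.004,"dy": 0,"dz": 0,"jaw": -0.8},{"ax": 0,"ay": 0,"az": 0,"dx": 0.006,"dy": 0,"dz": 0,"jaw": -0.8},{"ax": 0,"ay": 0,"az": 0,"dx": 0.006,"dy": 0,"dz": 0,"jaw": -0.8},{"ax": 0,"ay": 0,"az": 0,"dx": 0.006,"dy": 0,"dz": 0,"jaw": -0.8}])

```text
time: 3.28
position: [0.5628, -0.1033, 0.1113]
eef_rot: [-3.141, 0.007, 1.543]
ft_force: [-5.7, -10.9, 2.8]
width: 0.033
gripper_force: 10.0
```

The knob gave 2.8 mm at about 10 N, so this post is firm and the loose one is on the right. Easing back, releasing and going up.

jog_arm(targets=[{"ax": 0,"ay": 0,"az": 0,"dx": -0.006,"dy": 0,"dz": 0,"jaw": -0.8},{"ax": 0,"ay": 0,"az": 0,"dx": -0.006,"dy": 0,"dz": 0,"jaw": 0.4},{"ax": 0,"ay": 0,"az": 0,"dx": -0.006,"dy": 0,"dz": 0,"jaw": 0.4},{"ax": 0,"ay": 0,"az": 0,"dx": -0.006,"dy": 0,"dz": 0,"jaw": 0.4},{"ax": 0,"ay": 0,"az": 0,"dx": -0.006,"dy": 0,"dz": -0.03,"jaw": 0.4}])

```text
time: 3.9
position: [0.5613, -0.1045, 0.1376]
eef_rot: [-3.136, -0.002, 1.543]
ft_force: [0.9, 0.4, -0.6]
width: 0.0643
gripper_force: 0.0
```

jog_arm(targets=[{"ax": 0,"ay": 0,"az": 0,"dx": 0,"dy": 0,"dz": -0.06,"jaw": 0.4},{"ax": 0,"ay": 0,"az": 0,"dx": -0.05,"dy": 0,"dz": -0.07,"jaw": 0.4},{"ax": 0,"ay": 0,"az": 0,"dx": -0.11,"dy": 0,"dz": -0.07,"jaw": 0.4},{"ax": 0,"ay": 0,"az": 0,"dx": -0.165,"dy": 0,"dz": -0.07,"jaw": 0.4},{"ax": 0,"ay": 0,"az": 0,"dx": -0.165,"dy": 0,"dz": -0.07,"jaw": 0.4}])

```text
time: 4.53
position: [0.5579, -0.2738, 0.2096]
eef_rot: [-3.142, 0.001, 1.538]
ft_force: [-0.0, 1.2, -0.4]
width: 0.0643
gripper_force: 0.0
```

```bash
python3 - <<'E'
from h import *
go([.558,-.275,.109])
c=optics.calibration("wrist");im=optics.camera("wrist");cv2.imwrite("pics/w2.png",im)
T=np.array(c["extrinsics"])
def proj(p):
    q=T[:3,:3].T@(np.array(p)-T[:3,3]);r=np.hypot(q[0],q[1]);th=np.arctan2(r,q[2])
    return c["cx"]+c["fx"]*th*q[0]/r, c["cy"]+c["fy"]*th*q[1]/r
for p in([.563,-.106,.127],[.558,-.275,.127],[.558,-.265,.127],[.568,-.275,.127]): print(np.round(proj(p),1))
E
```

```text
t 4.53 d [-1.100e-03  1.000e-04  1.006e-01] a [-0.      0.0002 -0.0016] pos [ 0.5579 -0.2738  0.2096] rpy [-3.142e+00  1.000e-03  1.538e+00] F [-0.   1.2 -0.4] w 0.0643
[323.8   8.6]
[324.3 207.9]
[323.9 196.4]
[336.1 207.5]
```

View pics/w2.png

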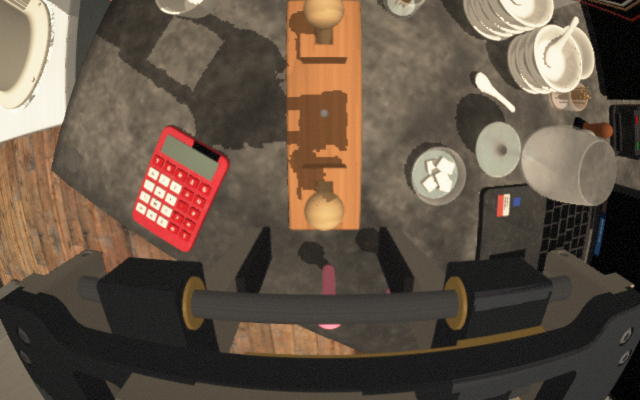

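The loose knob is at (324,211), about 3 mm to the right of the tool. The pink look-alike at (330,320) is well behind it. Descending and gripping.

jog_arm(targets=[{"ax": 0,"ay": 0,"az": -0.001,"dx": -0.003,"dy": 0,"dz": 0.04,"jaw": 0.4},{"ax": 0,"ay": 0,"az": -0.001,"dx": -0.003,"dy": 0,"dz": 0.08,"jaw": 0.4},{"ax": 0,"ay": 0,"az": -0.001,"dx": -0.003,"dy": 0,"dz": 0.1,"jaw": 0.4},{"ax": 0,"ay": 0,"az": -0.001,"dx": -0.003,"dy": 0,"dz": 0.1,"jaw": -0.1},{"ax": 0,"ay": 0,"az": -0.001,"dx": -0.003,"dy": 0,"dz": 0.1,"jaw": -0.8}], newtons=10)

```text
time: 5.2
position: [0.5597, -0.2738, 0.1119]
eef_rot: [3.139, 0.002, 1.546]
ft_force: [0.5, -0.7, 0.4]
width: 0.0465
gripper_force: 0.0
```

jog_arm(targets=[{"ax": 0,"ay": 0,"az": 0,"dx": 0,"dy": 0,"dz": 0,"jaw": -0.8},{"ax": 0,"ay": 0,"az": 0,"dx": 0,"dy": 0,"dz": 0,"jaw": -0.8},{"ax": 0,"ay": 0,"az": 0,"dx": 0,"dy": 0,"dz": 0,"jaw": -0.8},{"ax": 0,"ay": 0,"az": 0,"dx": 0,"dy": 0,"dz": 0,"jaw": -0.8},{"ax": 0,"ay": 0,"az": 0,"dx": 0,"dy": 0,"dz": 0,"jaw": -0.8}])

```text
time: 5.82
position: [0.5594, -0.2743, 0.1116]
eef_rot: [3.139, 0.002, 1.545]
ft_force: [-0.3, -0.2, 6.6]
width: 0.0327
gripper_force: 10.0
```

jog_arm(targets=[{"ax": 0,"ay": 0,"az": 0,"dx": 0.002,"dy": 0,"dz": 0,"jaw": -0.8},{"ax": 0,"ay": 0,"az": 0,"dx": 0.004,"dy": 0,"dz": 0,"jaw": -0.8},{"ax": 0,"ay": 0,"az": 0,"dx": 0.006,"dy": 0,"dz": 0,"jaw": -0.8},{"ax": 0,"ay": 0,"az": 0,"dx": 0.006,"dy": 0,"dz": 0,"jaw": -0.8},{"ax": 0,"ay": 0,"az": 0,"dx": 0.006,"dy": 0,"dz": 0,"jaw": -0.8}])

```text
time: 6.45
position: [0.5596, -0.2684, 0.1116]
eef_rot: [3.139, 0.002, 1.545]
ft_force: [-0.1, 0.3, 6.4]
width: 0.0332
gripper_force: 10.0
```

It moved 6 mm with no force, so this post is loose. Rocking it further left and holding.

jog_arm(targets=[{"ax": 0,"ay": 0,"az": 0,"dx": 0.003,"dy": 0,"dz": 0,"jaw": -0.8},{"ax": 0,"ay": 0,"az": 0,"dx": 0.006,"dy": 0,"dz": 0,"jaw": -0.8},{"ax": 0,"ay": 0,"az": 0,"dx": 0.007,"dy": 0,"dz": 0,"jaw": -0.8},{"ax": 0,"ay": 0,"az": 0,"dx": 0.007,"dy": 0,"dz": 0,"jaw": -0.8},{"ax": 0,"ay": 0,"az": 0,"dx": 0.007,"dy": 0,"dz": 0,"jaw": -0.8}])

```text
time: 7.08
position: [0.5596, -0.2612, 0.1113]
eef_rot: [3.139, 0.002, 1.545]
ft_force: [0.9, -0.9, 5.0]
width: 0.0331
gripper_force: 10.0
```

```bash
python3 - <<'E'
from h import *
go([.558,-.275,.109])
im=optics.camera("side");cv2.imwrite("pics/s2.png",cv2.resize(im[150:310,220:440],None,fx=3,fy=3))
E
```

```text
t 7.08 d [-0.0138 -0.0013  0.0023] a [0.0007 0.0006 0.0008] pos [ 0.5596 -0.2612  0.1113] rpy [3.139e+00 2.000e-03 1.545e+00] F [ 0.9 -0.9  5. ] w 0.0331
```

View pics/s2.png

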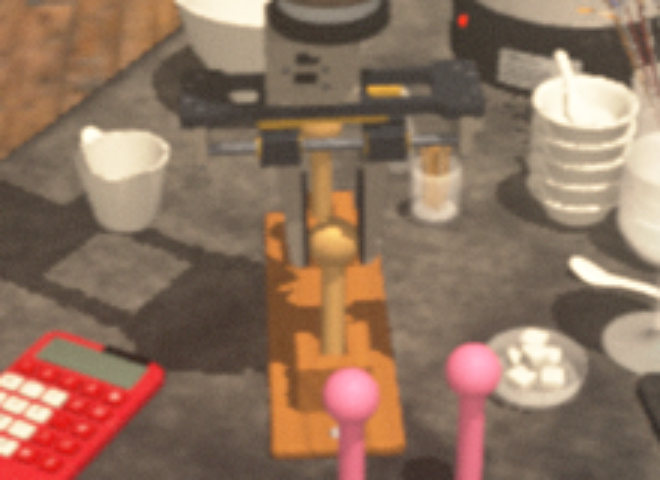

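```bash
python3 - <<'E'
from h import *
a=cv2.imread("pics/side0.png")[205:290,300:365]; b=optics.camera("side"); cv2.imwrite("pics/side3.png",b); b=b[205:290,300:365]
cv2.imwrite("pics/cmp.png",cv2.resize(np.hstack([a,b]),None,fx=6,fy=6,interpolation=cv2.INTER_NEAREST))
from itertools import product
E
```

```text
(no output)
```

View pics/cmp.png

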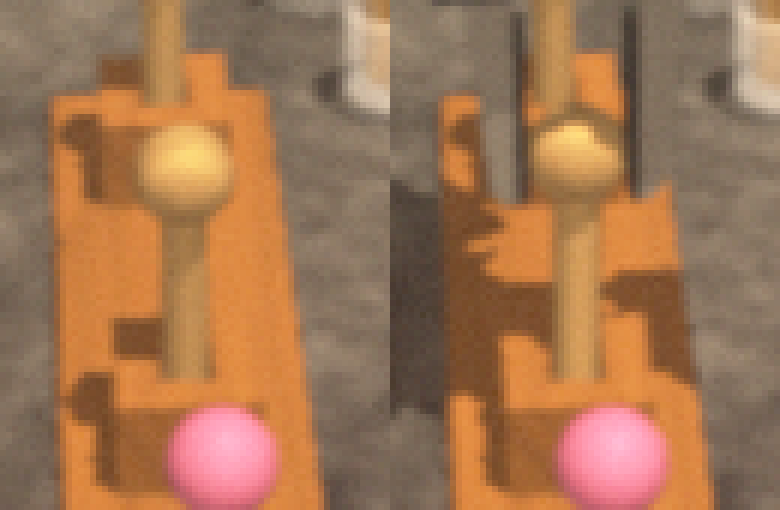

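The knob in the side view moved up about 2.5 px, roughly 11 mm left, with the foot still in its socket. Adding 3 mm for margin, then rocking right.

jog_arm(targets=[{"ax": 0,"ay": 0,"az": 0,"dx": 0.003,"dy": 0,"dz": 0,"jaw": -0.8},{"ax": 0,"ay": 0,"az": 0,"dx": 0.003,"dy": 0,"dz": 0,"jaw": -0.8},{"ax": 0,"ay": 0,"az": 0,"dx": 0.003,"dy": 0,"dz": 0,"jaw": -0.8},{"ax": 0,"ay": 0,"az": 0,"dx": 0.003,"dy": 0,"dz": 0,"jaw": -0.8},{"ax": 0,"ay": 0,"az": 0,"dx": 0.003,"dy": 0,"dz": 0,"jaw": -0.8}])

```text
time: 7.8
position: [0.5594, -0.2576, 0.1107]
eef_rot: [3.14, 0.001, 1.546]
ft_force: [0.4, 0.1, 5.4]
width: 0.0332
gripper_force: 10.0
```

jog_arm(targets=[{"ax": 0,"ay": 0,"az": 0,"dx": -0.006,"dy": 0,"dz": 0,"jaw": -0.8},{"ax": 0,"ay": 0,"az": 0,"dx": -0.012,"dy": 0,"dz": 0,"jaw": -0.8},{"ax": 0,"ay": 0,"az": 0,"dx": -0.016,"dy": 0,"dz": 0,"jaw": -0.8},{"ax": 0,"ay": 0,"az": 0,"dx": -0.016,"dy": 0,"dz": 0,"jaw": -0.8},{"ax": 0,"ay": 0,"az": 0,"dx": -0.016,"dy": 0,"dz": 0,"jaw": -0.8}])

```text
time: 8.43
position: [0.5591, -0.2738, 0.111]
eef_rot: [3.14, 0.001, 1.546]
ft_force: [-0.3, -0.2, 7.6]
width: 0.0331
gripper_force: 10.0
```

jog_arm(targets=[{"ax": 0,"ay": 0,"az": 0,"dx": -0.005,"dy": 0,"dz": 0,"jaw": -0.8},{"ax": 0,"ay": 0,"az": 0,"dx": -0.01,"dy": 0,"dz": 0,"jaw": -0.8},{"ax": 0,"ay": 0,"az": 0,"dx": -0.015,"dy": 0,"dz": 0,"jaw": -0.8},{"ax": 0,"ay": 0,"az": 0,"dx": -0.015,"dy": 0,"dz": 0,"jaw": -0.8},{"ax": 0,"ay": 0,"az": 0,"dx": -0.015,"dy": 0,"dz": 0,"jaw": -0.8}])

```text
time: 9.05
position: [0.5582, -0.2884, 0.1102]
eef_rot: [3.141, 0.0, 1.546]
ft_force: [0.7, -0.5, 5.2]
width: 0.0331
gripper_force: 10.0
```

jog_arm(targets=[{"ax": 0,"ay": 0,"az": 0,"dx": -0.003,"dy": 0,"dz": 0,"jaw": -0.8},{"ax": 0,"ay": 0,"az": 0,"dx": -0.003,"dy": 0,"dz": 0,"jaw": -0.8},{"ax": 0,"ay": 0,"az": 0,"dx": -0.003,"dy": 0,"dz": 0,"jaw": -0.8},{"ax": 0,"ay": 0,"az": 0,"dx": -0.003,"dy": 0,"dz": 0,"jaw": -0.8},{"ax": 0,"ay": 0,"az": 0,"dx": -0.003,"dy": 0,"dz": 0,"jaw": -0.8}])

```text
time: 9.68
position: [0.5579, -0.2914, 0.1098]
eef_rot: [-3.141, -0.0, 1.546]
ft_force: [0.4, 0.5, 3.7]
width: 0.0332
gripper_force: 10.0
```

```bash
python3 - <<'E'
from h import *
go([.558,-.275,.109])
a=cv2.imread("pics/side3.png")[205:290,300:365]; b=optics.camera("side")[205:290,300:365]
cv2.imwrite("pics/cmp2.png",cv2.resize(np.hstack([a,b]),None,fx=6,fy=6,interpolation=cv2.INTER_NEAREST))
E
```

```text
t 9.68 d [ 0.0164 -0.0003  0.0008] a [-0.0001 -0.      0.0008] pos [ 0.5579 -0.2914  0.1098] rpy [-3.141 -0.     1.546] F [0.4 0.5 3.7] w 0.0332
```

View pics/cmp2.png

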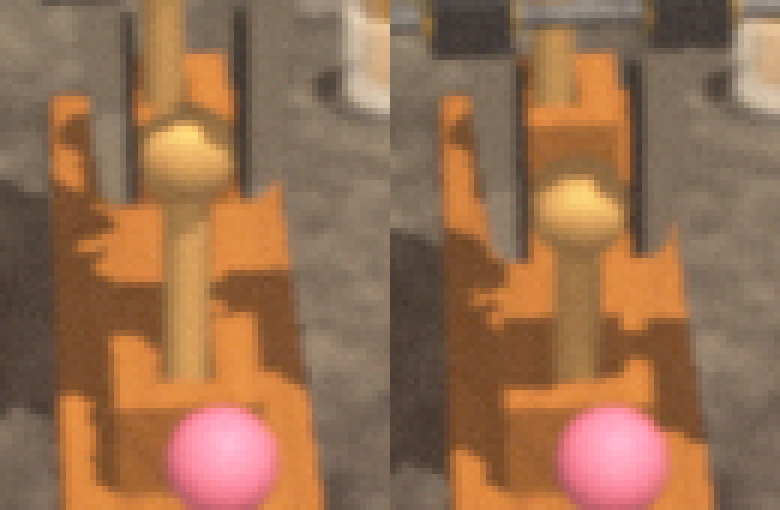

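Right rock done: the knob moved about 9 px, and the foot is still in the socket. Back to upright, a firmer grip, and lift.

jog_arm(targets=[{"ax": 0,"ay": 0,"az": 0,"dx": 0.006,"dy": 0,"dz": 0,"jaw": -0.8},{"ax": 0,"ay": 0,"az": 0,"dx": 0.012,"dy": 0,"dz": 0,"jaw": -0.8},{"ax": 0,"ay": 0,"az": 0,"dx": 0.016,"dy": 0,"dz": 0,"jaw": -0.8},{"ax": 0,"ay": 0,"az": 0,"dx": 0.016,"dy": 0,"dz": 0,"jaw": -0.8},{"ax": 0,"ay": 0,"az": 0,"dx": 0.016,"dy": 0,"dz": 0,"jaw": -0.8}], newtons=20)

```text
time: 10.35
position: [0.5586, -0.2756, 0.1104]
eef_rot: [3.141, 0.001, 1.546]
ft_force: [-0.5, 0.2, 5.5]
width: 0.0327
gripper_force: 20.0
```

jog_arm(targets=[{"ax": 0,"ay": 0,"az": 0,"dx": 0,"dy": 0,"dz": -0.01,"jaw": -0.8},{"ax": 0,"ay": 0,"az": 0,"dx": 0,"dy": 0,"dz": -0.02,"jaw": -0.8},{"ax": 0,"ay": 0,"az": 0,"dx": 0,"dy": 0,"dz": -0.03,"jaw": -0.8},{"ax": 0,"ay": 0,"az": 0,"dx": 0,"dy": 0,"dz": -0.04,"jaw": -0.8},{"ax": 0,"ay": 0,"az": 0,"dx": 0,"dy": 0,"dz": -0.05,"jaw": -0.8}])

```text
time: 10.98
position: [0.5584, -0.2754, 0.1607]
eef_rot: [3.142, -0.0, 1.545]
ft_force: [0.0, -0.4, -1.7]
width: 0.0329
gripper_force: 20.0
```

jog_arm(targets=[{"ax": 0,"ay": 0,"az": 0,"dx": 0,"dy": 0,"dz": -0.025,"jaw": -0.8},{"ax": 0,"ay": 0,"az": 0,"dx": 0,"dy": 0,"dz": -0.05,"jaw": -0.8},{"ax": 0,"ay": 0,"az": 0,"dx": 0,"dy": 0,"dz": -0.08,"jaw": -0.8},{"ax": 0,"ay": 0,"az": 0,"dx": 0,"dy": 0,"dz": -0.11,"jaw": -0.8},{"ax": 0,"ay": 0,"az": 0,"dx": 0,"dy": 0,"dz": -0.13,"jaw": -0.8}])

```text
time: 11.6
position: [0.5587, -0.2756, 0.292]
eef_rot: [3.14, 0.001, 1.546]
ft_force: [0.6, 0.2, -0.7]
width: 0.0326
gripper_force: 20.0
```

```bash
python3 - <<'E'
from h import *
go([.5505,.173,.285])
b=optics.camera("side");cv2.imwrite("pics/s4.png",b)
E
```

```text
t 11.6 d [ 0.4483 -0.0195  0.0065] a [0.0005 0.0003 0.0008] pos [ 0.5587 -0.2756  0.292 ] rpy [3.140e+00 1.000e-03 1.546e+00] F [ 0.6  0.2 -0.7] w 0.0326
```

View pics/s4.png

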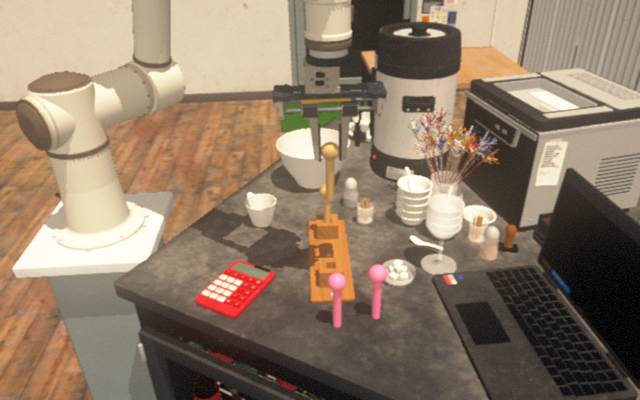

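The post is out, with the knob at (329,150) and hanging straight. Carrying it toward the bowl.

jog_arm(targets=[{"ax": 0,"ay": 0,"az": 0,"dx": 0.03,"dy": 0,"dz": 0,"jaw": -0.8},{"ax": 0,"ay": 0,"az": 0,"dx": 0.08,"dy": 0,"dz": 0,"jaw": -0.8},{"ax": 0,"ay": 0,"az": 0,"dx": 0.14,"dy": 0,"dz": 0,"jaw": -0.8},{"ax": 0,"ay": 0,"az": 0,"dx": 0.2,"dy": 0,"dz": 0,"jaw": -0.8},{"ax": 0,"ay": 0,"az": 0,"dx": 0.24,"dy": 0,"dz": 0,"jaw": -0.8}])

```text
time: 12.28
position: [0.5639, -0.0329, 0.2892]
eef_rot: [-3.14, -0.001, 1.547]
ft_force: [0.2, 0.0, -1.3]
width: 0.0328
gripper_force: 20.0
```

```bash
python3 - <<'E'
from h import *
go([.5505,.173,.285])
for n,q in(("scene",(205,240)),("scene",(155,265)),("side",(372,165))): print("urn",onplane(n,*q,0.02).round(3))
c=optics.calibration("wrist");im=optics.camera("wrist");cv2.imwrite("pics/w3.png",im)
T=np.array(c["extrinsics"])
def proj(p):
    q=T[:3,:3].T@(np.array(p)-T[:3,3]);r=np.hypot(q[0],q[1]);th=np.arctan2(r,q[2])
    return c["cx"]+c["fx"]*th*q[0]/r, c["cy"]+c["fy"]*th*q[1]/r
for dx,dy in((0,0),(.1,0),(-.1,0),(0,.1),(0,-.1)): print(np.round(proj([.55+dx,.173+dy,.118]),1))
E
```

```text
t 12.28 d [ 0.2055 -0.0182  0.0043] a [-0.0004 -0.0002  0.0013] pos [ 0.5639 -0.0329  0.2892] rpy [-3.140e+00 -1.000e-03  1.547e+00] F [ 0.2  0.  -1.3] w 0.0328
urn [0.749 0.168 0.02 ]
urn [0.751 0.294 0.02 ]
urn [0.72 0.22 0.02]
[307.6   6.4]
[396.4   7.6]
[221.2  14.7]
[306.7 -63.5]
[309.4  91.1]
```

View pics/w3.png

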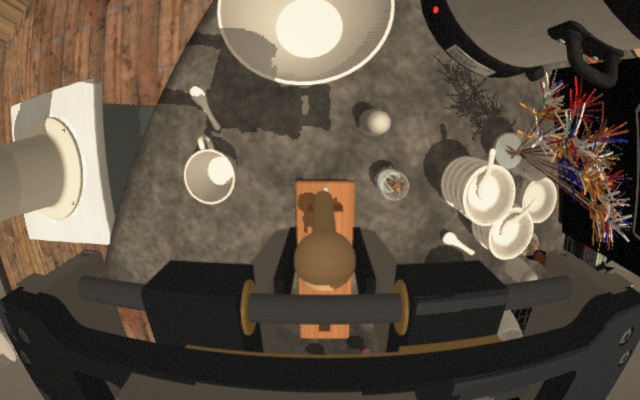

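Tenth and last picture: the bowl's near rim is at (308,82), about 10 mm further left than predicted, so its centre is near (0.549, 0.183). The post hangs from the knob at (325,258), and the urn is clear. Going over the bowl, then lowering.

jog_arm(targets=[{"ax": 0,"ay": 0,"az": 0,"dx": 0.05,"dy": -0.005,"dz": 0,"jaw": -0.8},{"ax": 0,"ay": 0,"az": 0,"dx": 0.11,"dy": -0.01,"dz": 0,"jaw": -0.8},{"ax": 0,"ay": 0,"az": 0,"dx": 0.17,"dy": -0.015,"dz": 0,"jaw": -0.8},{"ax": 0,"ay": 0,"az": 0,"dx": 0.2,"dy": -0.02,"dz": 0,"jaw": -0.8},{"ax": 0,"ay": 0,"az": 0,"dx": 0.215,"dy": -0.02,"dz": 0,"jaw": -0.8}])

```text
time: 12.95
position: [0.5493, 0.1812, 0.2892]
eef_rot: [-3.14, 0.0, 1.547]
ft_force: [0.5, -0.8, -1.1]
width: 0.0322
gripper_force: 20.0
```

```bash
python3 - <<'E'
from h import *
go([.549,.183,.117])
c=optics.calibration("wrist");im=optics.camera("wrist")
T=np.array(c["extrinsics"])
hsv=cv2.cvtColor(im,cv2.COLOR_BGR2HSV)
m=cv2.inRange(hsv,(0,0,120),(40,70,255)); m=cv2.morphologyEx(m,cv2.MORPH_OPEN,np.ones((5,5)))
def back(u,v,z):
    x,y=(u-c["cx"])/c["fx"],(v-c["cy"])/c["fy"];th=np.hypot(x,y)
    d=T[:3,:3]@np.array([x/th*np.sin(th),y/th*np.sin(th),np.cos(th)]);return T[:3,3]+d*(z-T[2,3])/d[2]
cs,_=cv2.findContours(m,cv2.RETR_EXTERNAL,cv2.CHAIN_APPROX_NONE)
for k in sorted(cs,key=cv2.contourArea)[-4:]:
    x,y,w,h=cv2.boundingRect(k);P=np.array([back(*q,.118) for q in k[:,0][::5]])
    print(cv2.contourArea(k),(x,y,w,h),P.min(0).round(3),P.max(0).round(3))
E
```

```text
t 12.95 d [ 1.800e-03 -1.000e-04  1.722e-01] a [-0.0004  0.0001  0.0014] pos [0.5493 0.1812 0.2892] rpy [-3.14   0.     1.547] F [ 0.5 -0.8 -1.1] w 0.0322
817.5 (371, 25, 53, 45) [0.604 0.312 0.118] [0.665 0.364 0.118]
1093.5 (415, 0, 74, 21) [0.658 0.378 0.118] [0.755 0.414 0.118]
5525.0 (24, 191, 108, 91) [0.032 0.047 0.118] [0.268 0.185 0.118]
18441.5 (231, 70, 187, 176) [0.442 0.11  0.118] [0.658 0.31  0.118]
```

```bash
python3 - <<'E'
from h import *
from scipy.optimize import least_squares
c=optics.calibration("wrist");im=optics.camera("wrist");T=np.array(c["extrinsics"])
def back(u,v,z):
    x,y=(u-c["cx"])/c["fx"],(v-c["cy"])/c["fy"];th=np.hypot(x,y)
    d=T[:3,:3]@np.array([x/th*np.sin(th),y/th*np.sin(th),np.cos(th)]);return T[:3,3]+d*(z-T[2,3])/d[2]
hsv=cv2.cvtColor(im,cv2.COLOR_BGR2HSV)
m=cv2.morphologyEx(cv2.inRange(hsv,(0,0,120),(40,70,255)),cv2.MORPH_OPEN,np.ones((5,5)))
k=max(cv2.findContours(m,cv2.RETR_EXTERNAL,cv2.CHAIN_APPROX_NONE)[0],key=cv2.contourArea)[:,0]
for z in(.118,):
    P=np.array([back(*q,z)[:2] for q in k])
    f=least_squares(lambda p:np.hypot(*(P-p[:2]).T)-p[2],[.55,.18,.1],loss="soft_l1",f_scale=.002)
    r=abs(f.fun);print(f.x.round(4),"inliers",(r<.003).sum(),len(P),"inl y",P[r<.003].min(0).round(3),P[r<.003].max(0).round(3))
for y in np.arange(.12,.32,.02):
    s=P[abs(P[:,1]-y)<.004];print(round(y,2),s[:,0].min().round(3) if len(s) else"",s[:,0].max().round(3) if len(s) else"")
E
```

```text
[0.5591 0.2031 0.0905] inliers 72 924 inl y [0.469 0.118] [0.649 0.284]
0.12 0.462 0.629
0.14 0.452 0.641
0.16 0.445 0.657
0.18 0.443 0.649
0.2 0.434 0.648
0.22 0.45 0.643
0.24 0.462 0.633
0.26 0.516 0.617
0.28 0.576 0.626
0.3 0.601 0.643
```

The row widths put the rim centre at about (0.548, 0.181), right under the tool. Lowering and releasing.

jog_arm(targets=[{"ax": 0,"ay": 0,"az": 0,"dx": 0,"dy": 0,"dz": 0.03,"jaw": -0.8},{"ax": 0,"ay": 0,"az": 0,"dx": 0,"dy": 0,"dz": 0.06,"jaw": -0.8},{"ax": 0,"ay": 0,"az": 0,"dx": 0,"dy": 0,"dz": 0.09,"jaw": -0.8},{"ax": 0,"ay": 0,"az": 0,"dx": 0,"dy": 0,"dz": 0.12,"jaw": -0.8},{"ax": 0,"ay": 0,"az": 0,"dx": 0,"dy": 0,"dz": 0.14,"jaw": -0.8}])

```text
time: 13.68
position: [0.5495, 0.1779, 0.148]
eef_rot: [-3.139, 0.001, 1.543]
ft_force: [-0.1, 0.0, -0.3]
width: 0.0324
gripper_force: 20.0
```

jog_arm(targets=[{"ax": 0,"ay": 0,"az": 0,"dx": 0,"dy": 0,"dz": 0.01,"jaw": -0.8},{"ax": 0,"ay": 0,"az": 0,"dx": 0,"dy": 0,"dz": 0.02,"jaw": -0.8},{"ax": 0,"ay": 0,"az": 0,"dx": 0,"dy": 0,"dz": 0.03,"jaw": -0.8},{"ax": 0,"ay": 0,"az": 0,"dx": 0,"dy": 0,"dz": 0.04,"jaw": -0.8},{"ax": 0,"ay": 0,"az": 0,"dx": 0,"dy": 0,"dz": 0.04,"jaw": -0.8}])

```text
time: 14.3
position: [0.5492, 0.1798, 0.109]
eef_rot: [-3.14, 0.0, 1.546]
ft_force: [-0.1, 0.7, -0.8]
width: 0.0327
gripper_force: 20.0
```

jog_arm(targets=[{"ax": 0,"ay": 0,"az": 0,"dx": 0,"dy": 0,"dz": 0.005,"jaw": -0.8},{"ax": 0,"ay": 0,"az": 0,"dx": 0,"dy": 0,"dz": 0.005,"jaw": 0.1},{"ax": 0,"ay": 0,"az": 0,"dx": 0,"dy": 0,"dz": 0.005,"jaw": 0.2},{"ax": 0,"ay": 0,"az": 0,"dx": 0,"dy": 0,"dz": 0.005,"jaw": 0.2},{"ax": 0,"ay": 0,"az": 0,"dx": 0,"dy": 0,"dz": 0.005,"jaw": 0.2}])

```text
time: 14.92
position: [0.5501, 0.1799, 0.1052]
eef_rot: [3.141, -0.0, 1.545]
ft_force: [0.6, -0.1, -0.4]
width: 0.0552
gripper_force: 0.0
```

jog_arm(targets=[{"ax": 0,"ay": 0,"az": 0,"dx": 0,"dy": 0,"dz": 0,"jaw": 0.3},{"ax": 0,"ay": 0,"az": 0,"dx": 0,"dy": 0,"dz": -0.02,"jaw": 0.3},{"ax": 0,"ay": 0,"az": 0,"dx": 0,"dy": 0,"dz": -0.05,"jaw": 0.3},{"ax": 0,"ay": 0,"az": 0,"dx": 0,"dy": 0,"dz": -0.09,"jaw": 0.3},{"ax": 0,"ay": 0,"az": 0,"dx": 0,"dy": 0,"dz": -0.14,"jaw": 0.3}])

```text
time: 15.55
position: [0.5491, 0.1798, 0.2452]
eef_rot: [-3.139, 0.0, 1.545]
ft_force: [0.5, 0.0, -0.2]
width: 0.0599
gripper_force: 0.0
```

jog_arm(targets=[{"ax": 0,"ay": 0,"az": 0,"dx": -0.02,"dy": 0,"dz": -0.03,"jaw": 0.3},{"ax": 0,"ay": 0,"az": 0,"dx": -0.06,"dy": 0,"dz": -0.06,"jaw": 0.3},{"ax": 0,"ay": 0,"az": 0,"dx": -0.11,"dy": 0,"dz": -0.06,"jaw": 0.3},{"ax": 0,"ay": 0,"az": 0,"dx": -0.16,"dy": 0,"dz": -0.06,"jaw": 0.3},{"ax": 0,"ay": 0,"az": 0,"dx": -0.18,"dy": 0,"dz": -0.06,"jaw": 0.3}])

```text
time: 16.18
position: [0.5452, -0.0022, 0.305]
eef_rot: [3.141, 0.0, 1.543]
ft_force: [0.2, 0.5, 0.5]
width: 0.0597
gripper_force: 0.0
```

```bash
python3 - <<'E'
from h import *
go([.549,.183,.117])
for n in("scene","side"):
    im=optics.camera(n);hsv=cv2.cvtColor(im,cv2.COLOR_BGR2HSV)
    m=cv2.inRange(hsv,(8,90,60),(25,255,255));m=cv2.morphologyEx(m,cv2.MORPH_OPEN,np.ones((3,3)))
    x0,x1,y0,y1=(180,330,170,310) if n=="scene" else (260,370,100,200)
    N,l,st,ce=cv2.connectedComponentsWithStats(m[y0:y1,x0:x1])
    for i in range(1,N):
        if st[i,4]>25: u,v=ce[i]+[x0,y0];print(n,st[i]+[x0,y0,0,0,0],(u.round(1),v.round(1)),onplane(n,u,v,.09).round(3))
    a=cv2.imread(f"pics/{n}0.png");g=[cv2.inRange(cv2.cvtColor(q,cv2.COLOR_BGR2HSV),(0,0,120),(40,70,255))[y0:y1,x0:x1] for q in(a,im)]
    print("bowl mask change",(g[0]!=g[1]).mean().round(3))
E
```

```text
t 16.18 d [ 0.1853 -0.0014  0.188 ] a [ 0.  0. -0.] pos [ 0.5452 -0.0022  0.305 ] rpy [3.141 0.    1.543] F [0.2 0.5 0.5] w 0.0597
scene [293 200   7  10  60] (np.float64(296.4), np.float64(204.2)) [ 0.622 -0.01   0.09 ]
scene [314 210  16  30 221] (np.float64(323.3), np.float64(227.6)) [0.509 0.02  0.09 ]
scene [243 234  16  41 379] (np.float64(251.8), np.float64(250.9)) [0.56  0.176 0.09 ]
bowl mask change 0.082
side [ 260  100   25   74 1354] (np.float64(269.3), np.float64(132.4)) [0.423 0.33  0.09 ]
side [310 137  11  21 143] (np.float64(314.8), np.float64(145.1)) [0.554 0.225 0.09 ]
side [319 184  16  16 203] (np.float64(326.5), np.float64(191.2)) [ 0.567 -0.042  0.09 ]
bowl mask change 0.098
```

jog_arm(targets=[{"ax": 0,"ay": 0,"az": 0,"dx": 0,"dy": 0,"dz": 0,"jaw": 0.3},{"ax": 0,"ay": 0,"az": 0,"dx": 0,"dy": 0,"dz": 0,"jaw": 0.3},{"ax": 0,"ay": 0,"az": 0,"dx": 0,"dy": 0,"dz": 0,"jaw": 0.3},{"ax": 0,"ay": 0,"az": 0,"dx": 0,"dy": 0,"dz": 0,"jaw": 0.3},{"ax": 0,"ay": 0,"az": 0,"dx": 0,"dy": 0,"dz": 0,"jaw": 0.3}])

```text
time: 16.9
position: [0.5454, 0.0002, 0.3049]
eef_rot: [3.142, -0.0, 1.546]
ft_force: [-0.5, 0.2, -0.6]
width: 0.0598
gripper_force: 0.0
```

```bash
python3 - <<'E'
from h import *
k={}
for n,(x0,x1,y0,y1) in(("scene",(215,290,215,300)),("side",(290,345,120,175))):
    m=cv2.inRange(cv2.cvtColor(optics.camera(n),cv2.COLOR_BGR2HSV),(8,90,60),(25,255,255))[y0:y1,x0:x1]
    m=cv2.morphologyEx(m,cv2.MORPH_OPEN,np.ones((3,3)))
    d=cv2.distanceTransform(m,cv2.DIST_L2,5);v,u=np.unravel_index(d.argmax(),d.shape);k[n]=(u+x0,v+y0);print(n,k[n],d.max(),cv2.boundingRect(m)); print([int((r>0).sum()) for r in m if r.any()])
print(tri(k["scene"],k["side"]))
E
```

```text
scene (np.int64(251), np.int64(243)) 7.9907 (28, 21, 16, 39)
[7, 11, 13, 14, 15, 15, 16, 16, 16, 16, 16, 15, 14, 13, 11, 8, 7, 7, 7, 7, 7, 7, 7, 6, 7, 7, 7, 7, 7, 7, 7, 6, 6, 6, 7, 7, 7, 7, 6]
side (np.int64(313), np.int64(141)) 5.3938 (18, 16, 11, 22)
[5, 8, 10, 10, 11, 11, 11, 10, 10, 8, 6, 4, 4, 4, 4, 5, 5, 5, 5, 5, 5, 5]
(array([0.54767245, 0.18526242, 0.12053108]), np.float64(0.0007160569917327074))
```

The knob is at (0.548, 0.185, 0.12): the post stands in the bowl and is steady, and the bowl has not moved. Handing in.

```bash
python3 -c "
from h import *
print(ticket.job_done())"
```

```text
the job is handed in; nothing more can be done
None
```

The right-hand post was the loose one: I rocked it left and then right in its socket, pulled it out and stood it in the upright bowl, and handed the job in at about 17 s of the 58 s allowed; no verdict was returned.

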